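# Lock the feeder's window ring with the pin spanner

### The arm

A 6-joint arm with a two-finger parallel gripper is mounted at the origin on the work surface. World frame = base frame: x ahead of the robot, y to its left, z up, the work surface at z = 0. Lengths are in mm, angles in rad, forces in N, time in s.
With the tool pointing down it reaches from about 300 to 775 mm from the base axis. Payload 14.6 kg.
Tool frame: the origin (TCP) lies between the finger pads; the fingertips stand 19 mm ahead of it and the grasp point (between the pads) is the TCP; z points along the fingers, y is the line along which they close (so a half turn about z gives the same grasp; the last joint's range is limited). The gripper opens to 94 mm and grips with 3 to 60 N. Pads are 16 mm wide; open, the fingers measure 119 mm over their backs; the gripper's body (75 mm by 177 mm) begins 78 mm behind the grasp point.
Start: joints at [-1.174, 0.3, 1.521, -0, 1.321, -0.067], TCP at [246.034, -491.891, 224.446] pointing down, gripper open.
Joint ranges: [-3.03, 3.03], [-0.79, 2.21], [0.23, 2.52], [-1.04, 4.18], [0, 3.07], [-2.55, 2.55]. Speed limits (rad/s): [2.22, 2.22, 2.57, 3.14, 3.14, 3.14].

### API

Orientations are given as [roll, pitch, yaw] about the fixed x, y, z axes, in that order (R = Rz(yaw) Ry(pitch) Rx(roll)).
In Python, from cell import monitor, imaging, job, find_in, trace gives the robot as it stands. The module is installed in compiled form; this text tells all that it offers.
- The arm moves only by the tool arm_command, never from a script. Its argument "steps" is a list of rows, each a list of 5 numbers: the opening, from 0 (shut) to 1 (fully open), then the shift along the tool's x, y, z in mm, then the turn about the tool's z in degrees. In form: [[gripper, dx, dy, dz, turn], ...]. A call has 1 to 20 rows; each row is the pose to reach, as a shift and turn from the pose commanded when the call began, along the tool's axes at that moment; what a row does not reach only later rows make up. A row lasts 1/8 s, in which the tool goes at most 62.5 mm and 10.7 degrees, less where a joint would pass 70% of its speed; a pose out of reach is approached as far as the arm can. A call with a gripper value outside its range is refused whole. The fingers move at their own pace and stop on an object; "force" is the grip in N (left out, the last holds). Time passes only in rows, so rows that repeat a pose let the fingers close. It gives the time, the measured TCP pose, the force, the opening and the grip force at its end, in the units of the state.
- monitor.read_state(): the state, without advancing time (a new reading comes with each control period).
- imaging.camera(name): name is "scene" or "top" or "wrist"; returns a dict with "img" (420x560x3 uint8, red, green, blue), "mtx" (3x3 intrinsics, pixels), "view" (4x4, takes a point from world to camera coordinates). Camera axes: x right, y down, z forward; pixel columns grow to the right and rows downward; lengths in mm; the calibration is good to about 2 mm. The wrist camera is an equidistant fisheye: a pixel r from the principal point sees the ray r / f radians off the axis. A picture is of the moment at which its call begins. There is no depth.
- job.sign_off(): hands the job in; it is judged then, once.
Trained networks look in a picture, given as the dict that the camera call returned (one of the last four; its "shot" number tells which), for a name from the list of things; names that differ only in an ending like _2 or _b are one class to them, and where a whole thing is asked for, a point or a joint stands for the part that bears it (a point fixed in the world has none). Each returns a list of dicts, best first, with "p" (0 to 1); they miss things now and then, are a little off and sometimes report something else, mostly with a low value. They report only what shows in the picture. A call takes as long as a camera call. They do not tell look-alikes from the thing itself.
- find_in(picture, target): "rect" ([centre column, centre row, width, height] in pixels, round what is visible of it).
- trace(picture, target): "region" (420x560 bool, what is visible of it) and "rect" ([centre column, centre row, width, height] in pixels, round what is visible of it).
The state is a dict: "clock": time; "joints": joint angles; "qd": joint speeds; "effort": joint torques, N m; "eef_pos": TCP position; "eef_rot": TCP orientation; "wrist_force": force on the tool from outside, world axes, zero at the start; "moment": the same for the moment, N m; "finger_gap": finger opening in mm; "finger_force": force on a finger pad.
Only numpy, scipy, OpenCV 4.12 (cv2) and the standard library are available. Lean on these libraries where they do the work, as an engineer would, in place of code of your own. Each camera call takes 0.05 s, during which the arm holds its last target. There are 200 camera calls.

### The job

Lock the retaining ring on the feeder's sloping panel: take the wide two-pin spanner from its stand, put both of its pins fully into the ring's two holes before turning anything, and with the spanner turn the ring clockwise until it is fully home against its stop. Then draw the spanner out and stand it back upright on the stand it came from, pins in the groove as it was, and let go. Leave the narrow spanner and everything else on the bench where it is.

Things in the scene. Friction and masses are not known exactly. Their poses are not given: they have to be found in the camera images.
- wide_grip (a point): Wide two-pin spanner, dark steel, upright on its stand, 0.27-0.53 kg. From below: two pins 10 mm thick, 11 mm long, chamfered; crossbar 104 x 32 mm, 16 mm thick; square post 24 x 24 mm, 60 mm tall, sides square to the crossbar. Point: centre of the post, 57 mm above the pin tips, 30 mm above the crossbar's top and below the post's top. x along the crossbar, z up the post.
- wide_pin_a (a point): Tip of the wide spanner's pin on its +x side: 40 mm along x and 57 mm below the post's centre. The pins are 80 mm apart between centres, as are the ring's holes.
- wide_pin_b (a point): Tip of the wide spanner's other pin, on its -x side (40 mm along -x, 57 mm below the post's centre).
- narrow_grip (a point): Narrow spanner, alike but with a crossbar 74 mm long and pins 50 mm apart, upright on a stand of its own; it does not fit the ring, so leave it. Point: centre of its post, axes as for the wide one.
- stand_1_top (a point): Stand of the wide spanner: fixed aluminium block 140 x 64 mm, 20 mm high, an open groove 18 mm wide, 14 mm deep along its length. The crossbar lies along the groove on the two rails, pins in the groove, so the post's centre is 46 mm above the rails. Point: middle of the stand at the rails' tops; x along the groove, z up. The narrow spanner's stand is alike; the two may swap places.
- ring_face (a point): Centre of the outer face of a steel retaining ring, 120 mm outside, 44 mm inside diameter, 14 mm thick, on the black front panel of a fixed white desktop feeder (220 mm wide, 150 mm high). The panel slopes 30 degrees from level, facing up and roughly to the robot. z: the ring's axis, straight out of the panel, 30 degrees from vertical; x through the two holes, +x to hole_a; turns with the ring.
- hole_a (a point): Pin hole on the ring's +x side, 40 mm from the axis: a through hole with square corners, 14 mm by 14 mm, 14 mm deep. This point lies 11 mm below the ring's face on the hole's centre line, where a fully entered pin's tip comes (crossbar flat on the ring).
- hole_b (a point): The like hole on the ring's -x side; the holes are 80 mm apart.
- ring (a joint): Turn of the ring, rad, growing clockwise as seen facing the panel (from the ring's +z side). 1.2 is home: the lug on its rim (90 degrees from the holes, on its +y side) meets the dark stop block on the panel (60 to 76 mm from the axis, 2 mm higher than the ring's face). Starts at 0 to 0.45, cannot pass home, turns stiffly (0.22 N m) and stays where it is left.
- screwdriver_grip (a point): Black-handled screwdriver lying on the bench, 200 mm; point in its handle. Leave it.
- wrench_grip (a point): Steel wrench lying on the bench, 180 mm; point near its ring end. Leave it.
- oil: White oil bottle, 50 mm diameter, 130 mm high; centre of its foot. Leave it.
- mug: White mug, 80 mm diameter, 90 mm high; centre of its foot. Leave it.
- spool: Grey plastic spool lying flat, 100 mm diameter, 35 mm high; centre of its foot. Leave it.
- jar: Glass jar with a steel lid, 70 mm diameter, 90 mm high; centre of its foot. Leave it.
Mind the look-alikes: they are no part of the job. Leave any red look-alike of the part that bears wide_grip alone. What is shaped like the part that bears stand_1_top but brown is not meant.

How it is judged:
By the outcome, as a careful person would: the job done as asked, in the order asked, and still so for the second after the job is handed in, with the robot touching nothing.
It also fails if it takes over 58 s, if anything falls off the work surface, if the arm or the gripper's body presses on something with over 40 N, if the wrist force passes 120 N, or if a joint passes its speed limit or range.

## Working session

There is one attempt and no reset: what is moved stays moved. The work goes in short steps, Python scripts to look and compute and a tool call to move; the robot and the scene stay as the last step left them, time stands still between calls to the robot, and variables do not carry over. Pictures are saved under pics/ and viewed, at most 10 in all, crops included, and the job is handed in when it is done.

Besides the shell and the picture viewer there is one more tool, called after "Call:" as name(argument=value, ...), one argument or row to a line, values as JSON. arm_command: Moves the arm, as the interface text tells. Its arguments: {"type":"object","properties":{"steps":{"type":"array","items":{"type":"array","items":{"type":"number"}}},"force":{"type":"number"}},"required":["steps"]}

```bash
mkdir -p pics
cat > h.py <<'E'
import numpy as np, cv2
from cell import monitor, imaging, job, find_in, trace
from scipy.spatial.transform import Rotation as Rn
def save(c,n,crop=None,s=1):
    im=c["img"][:,:,::-1]
    if crop: im=im[crop[1]:crop[3],crop[0]:crop[2]]
    cv2.imwrite("pics/"+n,cv2.resize(im,None,fx=s,fy=s,interpolation=cv2.INTER_CUBIC))
def ray(c,px,fish=False):
    K=np.array(c["mtx"]);V=np.array(c["view"])
    x=(px[0]-K[0,2])/K[0,0];y=(px[1]-K[1,2])/K[1,1]
    if fish:
        r=np.hypot(x,y);d=np.array([x/r*np.sin(r),y/r*np.sin(r),np.cos(r)]) if r>0 else np.array([0,0,1.])
    else: d=np.array([x,y,1.])
    R=V[:3,:3];o=-R.T@V[:3,3];d=R.T@d
    return o,d/np.linalg.norm(d)
def atz(c,px,z,fish=False):
    o,d=ray(c,px,fish);return o+d*(z-o[2])/d[2]
def proj(c,p,fish=False):
    K=np.array(c["mtx"]);V=np.array(c["view"]);q=V[:3,:3]@np.array(p,float)+V[:3,3]
    if fish:
        t=np.arctan2(np.hypot(q[0],q[1]),q[2]);n=np.hypot(q[0],q[1])+1e-12
        return np.array([K[0,0]*t*q[0]/n+K[0,2],K[1,1]*t*q[1]/n+K[1,2]])
    return np.array([K[0,0]*q[0]/q[2]+K[0,2],K[1,1]*q[1]/q[2]+K[1,2]])
def tri(rays):
    A=np.zeros((3,3));b=np.zeros(3)
    for o,d in rays:
        M=np.eye(3)-np.outer(d,d);A+=M;b+=M@o
    return np.linalg.solve(A,b)
E
python3 - <<'E'
from h import *
cs={n:imaging.camera(n) for n in("scene","top")}
im=np.vstack([cs[n]["img"] for n in cs])
for n in cs:
    save(cs[n],n+".png",s=1.4); 
    for t in ("wide_grip","narrow_grip","stand_1_top","ring_face","hole_a","wide_pin_a","ring"):
        print(n,t,[(round(d["p"],2),np.round(d["rect"]).tolist()) for d in find_in(cs[n],t)[:4]])
    V=np.array(cs[n]["view"]);print(np.round(-V[:3,:3].T@V[:3,3]),np.round(V[2,:3],2))
E
```

```text
scene wide_grip [(0.97, [292.0, 325.0, 41.0, 38.0]), (0.67, [322.0, 286.0, 44.0, 36.0])]
scene narrow_grip [(0.63, [344.0, 232.0, 24.0, 28.0])]
scene stand_1_top [(0.81, [327.0, 307.0, 62.0, 28.0]), (0.56, [435.0, 231.0, 51.0, 27.0])]
scene ring_face [(0.84, [224.0, 194.0, 36.0, 20.0])]
scene hole_a [(0.58, [224.0, 196.0, 37.0, 22.0])]
scene wide_pin_a [(0.84, [290.0, 326.0, 48.0, 34.0]), (0.72, [322.0, 287.0, 42.0, 36.0])]
scene ring [(0.6, [225.0, 194.0, 40.0, 24.0]), (0.21, [344.0, 231.0, 27.0, 29.0])]
[1208.  525.  767.] [-0.64 -0.46 -0.61]
top wide_grip [(0.9, [203.0, 163.0, 33.0, 22.0]), (0.84, [208.0, 121.0, 27.0, 29.0])]
top narrow_grip [(0.82, [220.0, 233.0, 26.0, 16.0])]
top stand_1_top [(0.68, [201.0, 165.0, 48.0, 29.0]), (0.63, [149.0, 301.0, 51.0, 27.0])]
top ring_face [(0.85, [336.0, 188.0, 40.0, 49.0])]
top hole_a [(0.56, [336.0, 189.0, 46.0, 49.0])]
top wide_pin_a [(0.81, [202.0, 162.0, 34.0, 23.0]), (0.67, [208.0, 121.0, 23.0, 26.0])]
top ring [(0.42, [336.0, 189.0, 41.0, 51.0])]
[ 227.  -16. 1597.] [ 0.18  0.01 -0.98]
```

View pics/scene.png

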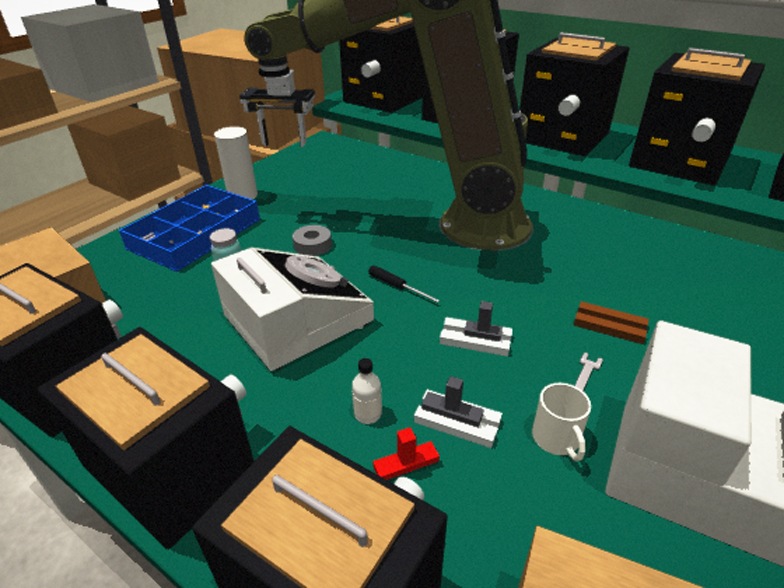

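View pics/top.png

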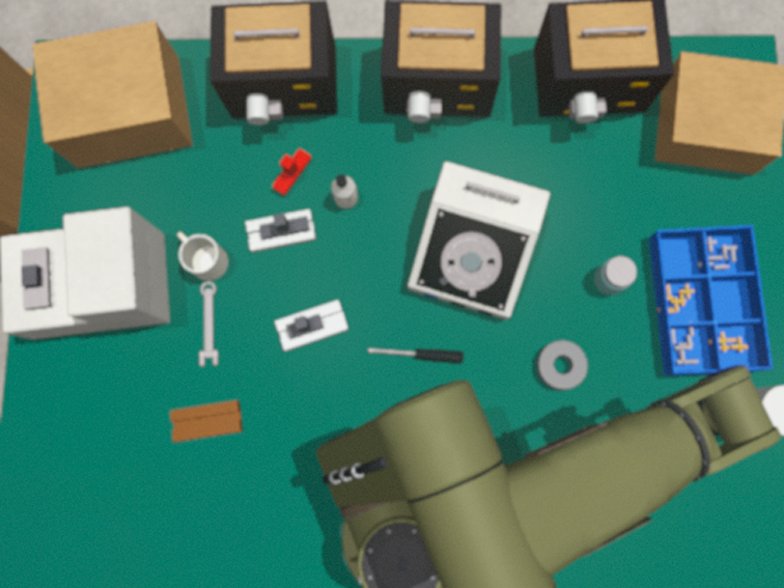

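The dark wide spanner stands on the nearer white stand, at top view (202,163), and the narrow one is at (220,233). The red look-alike is at (208,121) and the brown stand at (149,301). The ring is at top (336,188), on a panel facing the robot. Its holes lie roughly left and right, and its lug is at the bottom, near (339,209).

Run:
```python
from h import *
s=monitor.read_state();print({k:np.round(v,3).tolist() for k,v in s.items()})
c=imaging.camera("top");c2=imaging.camera("scene");w=imaging.camera("wrist")
print(np.array(w["mtx"]).round(1).tolist(),np.array(w["view"]).round(2).tolist())
print("ring tri",tri([ray(c,(336,188.3)),ray(c2,(224.5,194))]).round(1))
a=[d for d in trace(c,"wide_grip") if abs(d["rect"][1]-163)<8][0];b=trace(c2,"wide_grip")[0]
r=cv2.minAreaRect(np.argwhere(a["region"])[:,::-1].astype(np.float32));print(a["rect"],b["rect"],r)
print("stand/wide",atz(c,a["rect"][:2],40).round(1))
st=trace(c,"stand_1_top")[0]; m=(st["region"]|a["region"]).astype(np.uint8)
r=cv2.minAreaRect(np.argwhere(m)[:,::-1].astype(np.float32));bx=cv2.boxPoints(r)
P=np.array([atz(c,p,20) for p in bx]);print(P.round(1).tolist(),P.mean(0).round(1))
for t in("oil","mug","jar","spool"):
    d=find_in(c,t);print(t,[(round(x["p"],2),atz(c,x["rect"][:2],60).round().tolist()) for x in d[:2]])
save(c,"ring.png",(280,100,400,240),5);save(c,"wide.png",(160,110,260,260),4)
```

```text
{'clock': 0.8, 'joints': [-1.174, 0.3, 1.521, -0.0, 1.321, -0.067], 'qd': [-0.001, -0.0, -0.001, 0.001, 0.001, -0.0], 'effort': [-0.001, -53.164, -35.291, 0.071, 0.021, -0.0], 'eef_pos': [246.038, -491.895, 224.451], 'eef_rot': [3.142, 0.0, 0.464], 'wrist_force': [0.651, 0.451, -0.363], 'moment': [-0.026, -0.009, -0.02], 'finger_force': 0.0, 'finger_gap': 93.948}
[[325.2, 0.0, 282.5], [0.0, 325.2, 202.6], [0.0, 0.0, 1.0]] [[0.45, -0.89, -0.0, -550.56], [-0.87, -0.43, 0.25, -26.16], [-0.22, -0.11, -0.97, 391.41], [0.0, 0.0, 0.0, 1.0]]
ring tri [ 542.  -139.3  106.7]
[203.1, 164.4, 36.1, 19.0] [323.7, 286.5, 46.2, 41.7] ((202.3094482421875, 159.8169708251953), (15.848814964294434, 34.70767593383789), 79.3803482055664)
stand/wide [630.4 250.7  40. ]
[[207.7, 499.4, 20.0], [702.8, 283.2, 20.0], [632.5, 141.4, 20.0], [145.2, 363.2, 20.0]] [422.1 321.8  20. ]
oil [(0.92, [711.0, 123.0, 60.0]), (0.57, [425.0, 398.0, 60.0])]
mug [(0.56, [564.0, 414.0, 60.0]), (0.25, [549.0, -139.0, 60.0])]
jar [(0.7, [527.0, -445.0, 60.0]), (0.49, [636.0, 249.0, 60.0])]
spool [(0.86, [345.0, -322.0, 60.0])]
```

View pics/ring.png

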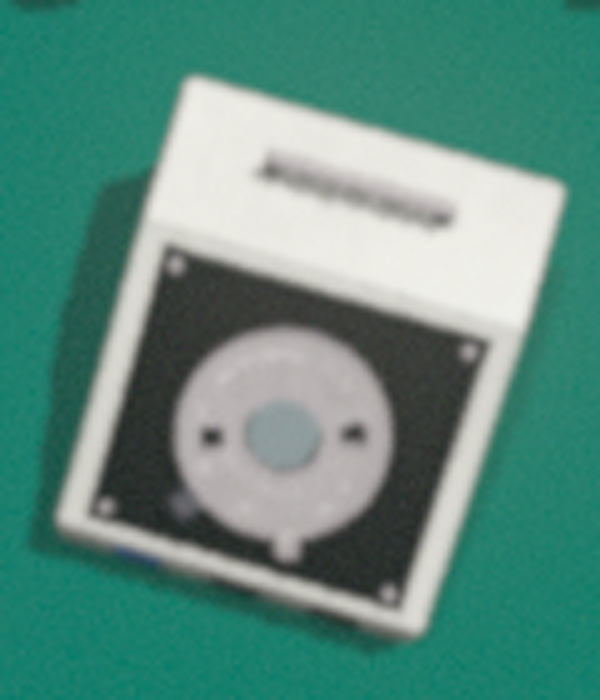

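Call:
arm_command(
  steps=[
    [1,0,0,-110,0],
    [1,675,-492,-110,-74],
    [1,675,-492,-110,-74],
    [1,675,-492,-110,-74],
    [1,675,-492,-110,-74],
    [1,675,-492,-110,-74],
    [1,675,-492,-110,-74],
    [1,675,-492,-110,-74],
    [1,675,-492,-110,-74],
    [1,675,-492,-110,-74],
    [1,675,-492,-110,-74],
    [1,675,-492,-110,-74],
    [1,675,-492,-110,-74],
    [1,675,-492,-110,-74],
    [1,675,-492,-110,-74],
    [1,675,-492,-110,-74],
  ],
)

```text
clock: 3.3
eef_pos: [629.8, 251.4, 333.2]
eef_rot: [-3.14, 0.0, 1.757]
wrist_force: [0.1, -0.3, -0.6]
finger_gap: 94.0
finger_force: 0.0
```

Run:
```python
from h import *
s=monitor.read_state();print(s["joints"],s["eef_pos"],s["eef_rot"])
w=imaging.camera("wrist");save(w,"w1.png",s=1.4)
V=np.array(w["view"]);print((-V[:3,:3].T@V[:3,3]).round(1),V[2,:3].round(2))
for t in("wide_grip","stand_1_top","wide_pin_a"):
    for d in trace(w,t)[:2]:
        r=cv2.minAreaRect(np.argwhere(d["region"])[:,::-1].astype(np.float32))
        print(t,round(d["p"],2),np.round(d["rect"],1),r)
print(proj(w,(630,250,40),True))
```

```text
[3.25820916e-01 5.67835599e-01 8.98461136e-01 4.12017700e-05
 1.67670872e+00 1.39462639e-01] [629.76569786 251.41738363 333.1958827 ] [-3.14018788e+00  1.55815157e-04  1.75715904e+00]
[617.5 320.5 494.2] [ 0.04 -0.24 -0.97]
wide_grip 0.59 [291.6 172.1  22.1  70.3] ((291.5, 169.5), (23.0, 71.0), 0.0)
wide_grip 0.4 [189.2 367.5  12.8   5.7] ((188.0, 366.0), (10.0, 2.0), -0.0)
stand_1_top 0.88 [73.  45.6 38.8 79.7] ((72.52449035644531, 43.58719253540039), (33.962337493896484, 83.67623901367188), 4.864514350891113)
stand_1_top 0.58 [291.1 163.6  46.4  95.1] ((291.5, 161.0), (94.0, 45.0), 90.0)
wide_pin_a 0.77 [293.2 167.6  22.1  75.6] ((291.4999694824219, 169.99996948242188), (22.999996185302734, 71.99998474121094), 0.0)
wide_pin_a 0.72 [189.2 368.   12.5  11.7] ((189.54917907714844, 366.4590148925781), (15.119468688964844, 4.2551798820495605), 5.19442892074585)
[282.65832182 173.13390123]
```

View pics/w1.png

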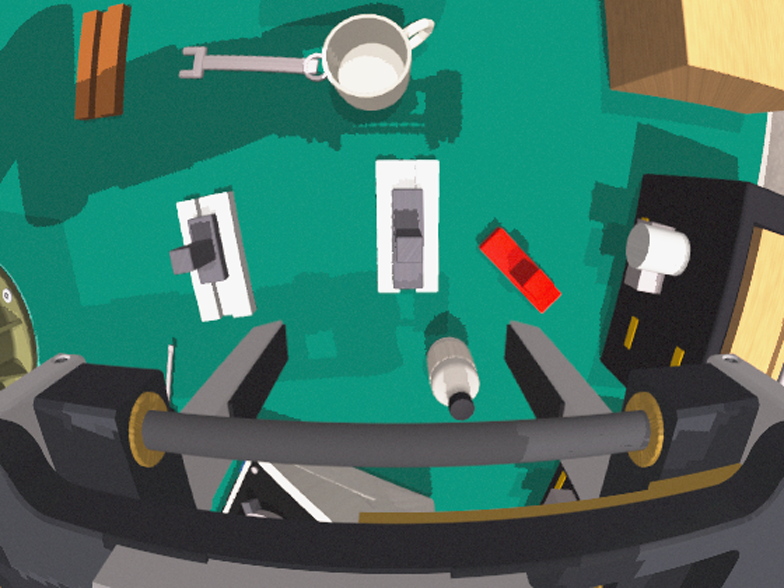

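The wrist view shows the white stand upright in the image at view pixels cols 376-438, rows 159-293. The crossbar is at cols 391-425, rows 188-291, and the post is near (408,250). The oil bottle at (453,375) is clear of the grasp.

Run:
```python
from h import *
w=imaging.camera("wrist")
k=lambda u,v,z:atz(w,(u/1.4,v/1.4),z,True).round(1)
print("stand corners",[k(u,v,20).tolist() for u,v in((376,159),(438,159),(438,293),(376,293))])
print("bar",[k(u,v,36).tolist() for u,v in((391,188),(424,188),(425,291),(391,291))])
im=w["img"].astype(int)[150:215,262:320];g=im.sum(2)//3
save(w,"w2.png",(262,105,322,225),5)
```

```text
stand corners [[594.7, 327.0, 20.0], [657.7, 339.1, 20.0], [686.2, 198.3, 20.0], [620.0, 186.0, 20.0]]
bar [[615.6, 300.6, 36.0], [648.1, 306.8, 36.0], [670.0, 201.9, 36.0], [634.9, 195.4, 36.0]]
```

View pics/w2.png

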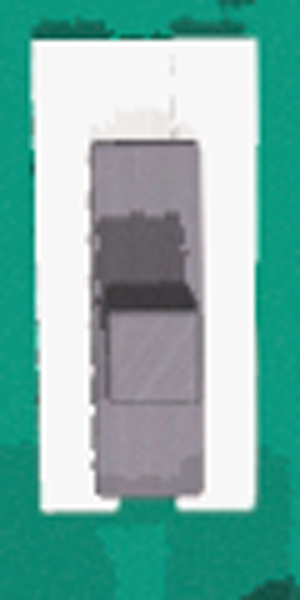

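Run:
```python
from h import *
w=imaging.camera("wrist");s=monitor.read_state()
R=Rn.from_euler("xyz",s["eef_rot"]).as_matrix()
for u,v,z in((292.8,176,96),(272+19.5,0,0)):
    if v: p=atz(w,(u,v),z,True);print(p)
for p in (p if False else atz(w,(292.8,176),96,True),np.array([642.2,251.2,36])):
    p=np.array(p);p[2]=66;print((R.T@(p-s["eef_pos"])).round(1))
```

```text
[641.80650691 254.9253755   96.        ]
[  3.5  13.  269.1]
[ -0.3  12.7 269.1]
```

Call:
arm_command(
  steps=[
    [1,1.5,12.8,60,0],
    [1,1.5,12.8,120,0],
    [1,1.5,12.8,180,0],
    [1,1.5,12.8,230,0],
    [1,1.5,12.8,268,0],
    [1,1.5,12.8,268,0],
    [0,1.5,12.8,268,0],
    [0,1.5,12.8,268,0],
    [0,1.5,12.8,268,0],
    [0,1.5,12.8,268,0],
    [0,1.5,12.8,268,0],
    [0,1.5,12.8,268,0],
  ],
  force=45,
)

```text
clock: 5.1
eef_pos: [641.9, 253.9, 66.5]
eef_rot: [-3.142, 0.0, 1.755]
wrist_force: [0.4, -0.3, -0.0]
finger_gap: 37.6
finger_force: 0.0
```

Call:
arm_command(
  steps=[
    [0,0,0,0,0],
    [0,0,0,0,0],
    [0,0,0,0,0],
    [0,0,0,0,0],
    [0,0,0,-20,0],
    [0,0,0,-60,0],
    [0,0,0,-120,0],
    [0,0,0,-180,0],
    [0,0,0,-240,0],
    [0,0,0,-240,0],
  ],
)

```text
clock: 6.35
eef_pos: [642.6, 254.1, 313.6]
eef_rot: [3.131, -0.001, 1.755]
wrist_force: [1.0, -0.2, -3.8]
finger_gap: 23.9
finger_force: 45.0
```

Call:
arm_command(
  steps=[
    [0,-60,40,-117,0],
    [0,-120,80,-117,0],
    [0,-180,120,-117,0],
    [0,-240,160,-117,0],
    [0,-298,205,-117,0],
    [0,-298,205,-117,0],
    [0,-298,205,-117,0],
    [0,-298,205,-117,0],
  ],
)

```text
clock: 7.35
eef_pos: [776.2, 9.2, 365.0]
eef_rot: [3.105, 0.006, 1.755]
wrist_force: [0.9, 0.5, -4.3]
finger_gap: 23.7
finger_force: 45.0
```

Run:
```python
from h import *
s=monitor.read_state();print(s["joints"].round(3) if hasattr(s["joints"],"round") else s["joints"],s["eef_pos"],s["eef_rot"])
```

```text
[-0.036  0.926  0.236  0.002  1.942 -0.219] [776.19391741   9.23517508 364.9900622 ] [3.10453999 0.00630918 1.7549552 ]
```

Call:
arm_command(
  steps=[
    [0,0,600,-300,0],
    [0,0,600,-300,0],
    [0,0,600,-300,0],
    [0,0,600,-300,0],
  ],
)

```text
clock: 7.85
eef_pos: [781.0, 39.8, 374.4]
eef_rot: [3.064, 0.012, 1.756]
wrist_force: [-0.6, -0.5, -3.9]
finger_gap: 23.7
finger_force: 45.0
```

Run:
```python
from h import *
s=monitor.read_state();print(s["joints"].round(3) if hasattr(s["joints"],"round") else s["joints"],s["eef_pos"],s["eef_rot"])
```

```text
[ 0.003  0.915  0.236  0.002  1.913 -0.181] [780.97761227  39.81533921 374.4052284 ] [3.06393143 0.01195456 1.75590636]
```

Call:
arm_command(
  steps=[
    [0,-110,600,0,0],
  ],
)

```text
clock: 7.98
eef_pos: [798.7, 38.0, 358.6]
eef_rot: [3.028, 0.017, 1.756]
wrist_force: [-0.2, -0.0, -3.6]
finger_gap: 23.9
finger_force: 45.0
```

Call:
arm_command(
  steps=[
    [0,-110,600,0,0],
    [0,-110,600,0,0],
    [0,-110,600,0,0],
  ],
)

```text
clock: 8.35
eef_pos: [830.3, 31.7, 312.1]
eef_rot: [2.992, 0.022, 1.754]
wrist_force: [0.7, -1.0, -4.2]
finger_gap: 23.7
finger_force: 45.0
```

Run:
```python
from h import *
s=monitor.read_state();print(s["joints"].round(3) if hasattr(s["joints"],"round") else s["joints"],s["eef_pos"],s["eef_rot"])
```

```text
[-0.008  0.997  0.236  0.007  1.758 -0.191] [830.25171469  31.66609898 312.12393534] [2.99227015 0.02223787 1.75378194]
```

Call:
arm_command(
  steps=[
    [0,-115,630,-220,0],
  ],
)

```text
clock: 8.48
eef_pos: [836.9, 30.0, 318.3]
eef_rot: [2.958, 0.027, 1.753]
wrist_force: [-0.6, -0.4, -3.9]
finger_gap: 23.7
finger_force: 45.0
```

Call:
arm_command(
  steps=[
    [0,-115,640,-200,0],
  ],
)

```text
clock: 8.6
eef_pos: [843.6, 28.5, 330.0]
eef_rot: [2.915, 0.034, 1.752]
wrist_force: [-1.1, 0.0, -2.8]
finger_gap: 23.7
finger_force: 45.0
```

Call:
arm_command(
  steps=[
    [0,-115,640,-170,0],
  ],
)

```text
clock: 8.72
eef_pos: [850.4, 27.2, 337.3]
eef_rot: [2.878, 0.039, 1.75]
wrist_force: [0.2, -0.3, -2.9]
finger_gap: 23.4
finger_force: 45.0
```

Call:
arm_command(
  steps=[
    [0,-115,650,-140,0],
  ],
)

```text
clock: 8.85
eef_pos: [857.8, 26.1, 342.7]
eef_rot: [2.842, 0.045, 1.749]
wrist_force: [-0.1, 0.1, -3.6]
finger_gap: 23.6
finger_force: 45.0
```

Run:
```python
from h import *
s=monitor.read_state();print(s["joints"].round(3) if hasattr(s["joints"],"round") else s["joints"],s["eef_pos"],s["eef_rot"])
```

```text
[-0.017  0.97   0.235  0.015  1.634 -0.198] [857.82104028  26.09542999 342.70272094] [2.84230344 0.04457274 1.74858268]
```

Run:
```python
from h import *
from scipy.optimize import least_squares
s=monitor.read_state();R=Rn.from_euler("xyz",s["eef_rot"]).as_matrix();z=R[:,2]
print("tool z",z.round(3),"tilt",np.degrees(np.arccos(-z[2])),"az",np.degrees(np.arctan2(z[1],z[0])))
c=imaging.camera("top")
px=lambda u,v:np.array([280+u/5,100+v/5])
S=[px(175,264),px(468,352),px(388,593),px(107,507)]
def frame(az): # az: outward horizontal direction
    n=np.array([-.5*np.cos(az),-.5*np.sin(az),.866]);l=np.array([-np.sin(az),np.cos(az),0]);u=np.cross(l,n)*1
    return n,l,(u if u[2]>0 else -u)
sg=[(1,1),(-1,1),(-1,-1),(1,-1)]
for zc in(100,107):
    def f(p):
        n,l,u=frame(p[2]);C=np.array([p[0],p[1],zc-12])
        return np.concatenate([proj(c,C+a*p[3]*l+b*p[4]*u)-q for (a,b),q in zip(sg,S)])
    r=least_squares(f,[540,-139,-.3,80,80]);print(zc,r.x.round(3),np.degrees(r.x[2]),np.abs(r.fun).max())
    n,l,u=frame(r.x[2])
    def onp(q,z0,C):
        o,d=ray(c,q);return o+d*(((C-o)@n)/(d@n))
    o,d=ray(c,(336,188.3));F=o+d*(zc-o[2])/d[2]
    for nm,q,h in(("A",px(212,437),-3),("B",px(354,432),-3),("lug",px(287,545),-3),("stop",px(180,505),0)):
        P=onp(q,0,F+n*h)-F;print(nm,round(P@l,1),round(P@u,1),np.degrees(np.arctan2(P@u,P@l)).round(1))
    print("F",F.round(1))
d=find_in(c,"ring_face");print([(x["p"],np.round(x["rect"],1)) for x in d[:2]])
```

```text
tool z [ 0.298  0.01  -0.955] tilt 17.331483625587232 az 1.9692810105055092
100 [ 5.52000e+02 -1.42669e+02 -3.03000e-01  8.56070e+01  7.56630e+01] -17.358512447926817 0.21951472284246165
A 37.7 -10.0 -14.9
B -38.3 17.0 156.0
lug -21.5 -59.4 -109.9
stop 44.0 -54.0 -50.8
F [ 543.3 -139.7  100. ]
107 [ 5.50495e+02 -1.42081e+02 -3.03000e-01  8.52100e+01  7.53120e+01] -17.35851243663314 0.21951472026108831
A 37.5 -10.0 -14.9
B -38.1 17.0 156.0
lug -21.4 -59.2 -109.9
stop 43.8 -53.7 -50.8
F [ 541.8 -139.1  107. ]
[(0.86, array([336.7, 188.1,  40.6,  46.6]))]
```

```bash
cat >> h.py <<'E'
def st():
    s=monitor.read_state();R=Rn.from_euler("xyz",s["eef_rot"]).as_matrix();z=R[:,2]
    print("q",np.round(s["joints"],3),"pos",np.round(s["eef_pos"],1),"toolz",z.round(3),"tilt/az",np.degrees([np.arccos(-z[2]),np.arctan2(z[1],z[0])]).round(1))
    return np.array(s["eef_pos"]),R
E
python3 - <<'E'
from h import *
p,R=st();print((R.T@(np.array([600,-540,370])-p)).round(0))
a=np.radians(-42);v=np.array([np.cos(a),np.sin(a),.5])*650;print((R.T@v).round())
E
```

```text
q [-0.017  0.97   0.235  0.015  1.635 -0.198] pos [857.7  26.  342.5] toolz [ 0.297  0.01  -0.955] tilt/az [17.3  2. ]
[-512. -337. -109.]
[-527.  470. -171.]
```

Call:
arm_command(
  steps=[
    [0,-512,-337,-109,0],
    [0,-512,-337,-109,0],
    [0,-512,-337,-109,0],
    [0,-512,-337,-109,0],
    [0,-512,-337,-109,0],
    [0,-512,-337,-109,0],
    [0,-512,-337,-109,0],
    [0,-512,-337,-109,0],
    [0,-512,-337,-109,0],
    [0,-512,-337,-109,0],
    [0,-512,-337,-109,0],
  ],
)

```text
clock: 10.32
eef_pos: [596.4, -544.3, 367.6]
eef_rot: [2.848, 0.043, 1.743]
wrist_force: [0.1, 1.7, -4.0]
finger_gap: 23.8
finger_force: 45.0
```

Call:
arm_command(
  steps=[
    [0,-527,470,-171,0],
    [0,-527,470,-171,0],
  ],
)

```text
clock: 10.58
eef_pos: [620.1, -549.8, 375.2]
eef_rot: [2.823, 0.07, 1.74]
wrist_force: [0.1, 0.3, -5.0]
finger_gap: 24.0
finger_force: 45.0
```

Call:
arm_command(
  steps=[
    [0,-527,470,-160,0],
  ],
)

```text
clock: 10.7
eef_pos: [627.9, -553.3, 385.2]
eef_rot: [2.793, 0.105, 1.73]
wrist_force: [0.1, -0.3, -2.9]
finger_gap: 23.6
finger_force: 45.0
```

Call:
arm_command(
  steps=[
    [0,-527,470,-150,0],
  ],
)

```text
clock: 10.82
eef_pos: [634.6, -556.8, 392.0]
eef_rot: [2.768, 0.133, 1.719]
wrist_force: [-0.5, 0.0, -3.3]
finger_gap: 23.9
finger_force: 45.0
```

Run:
```python
from h import *
p,R=st()
a=np.radians(-42);v=np.array([np.cos(a),np.sin(a),.5])*650;print((R.T@v).round())
```

```text
q [-0.834  0.917  0.235  0.239  1.668 -0.946] pos [ 634.6 -556.8  392. ] toolz [ 0.379 -0.068 -0.923] tilt/az [ 22.7 -10.2]
[-540.  478.  -87.]
```

Call:
arm_command(
  steps=[
    [0,-540,478,-87,0],
  ],
)

```text
clock: 10.95
eef_pos: [642.6, -561.3, 394.9]
eef_rot: [2.743, 0.159, 1.708]
wrist_force: [-0.8, -0.1, -3.9]
finger_gap: 23.9
finger_force: 45.0
```

Call:
arm_command(
  steps=[
    [0,-540,478,-75,0],
  ],
)

```text
clock: 11.08
eef_pos: [650.3, -565.6, 397.9]
eef_rot: [2.718, 0.184, 1.697]
wrist_force: [-0.1, -0.1, -3.1]
finger_gap: 23.7
finger_force: 45.0
```

Call:
arm_command(
  steps=[
    [0,-540,478,-60,0],
  ],
)

```text
clock: 11.2
eef_pos: [657.3, -569.9, 402.0]
eef_rot: [2.693, 0.209, 1.684]
wrist_force: [-0.6, 0.2, -3.4]
finger_gap: 23.8
finger_force: 45.0
```

Run:
```python
from h import *
p,R=st()
a=np.radians(-42);v=np.array([np.cos(a),np.sin(a),.5])*650;print((R.T@v).round())
```

```text
q [-0.826  0.917  0.235  0.242  1.557 -0.937] pos [ 657.3 -569.9  402. ] toolz [ 0.452 -0.137 -0.881] tilt/az [ 28.2 -16.8]
[-544.  482.   -9.]
```

Call:
arm_command(
  steps=[
    [0,-544,482,-9,0],
    [0,-544,482,-9,0],
  ],
)

```text
clock: 11.45
eef_pos: [667.8, -574.1, 404.1]
eef_rot: [2.664, 0.237, 1.67]
wrist_force: [0.2, 0.7, -4.4]
finger_gap: 23.5
finger_force: 45.0
```

Run:
```python
from h import *
p,R=st()
az=np.radians(-17.4);n=np.array([-.5*np.cos(az),-.5*np.sin(az),.866]);l=np.array([-np.sin(az),np.cos(az),0]);u=np.cross(n,l)*-1
u=u if u[2]>0 else -u
h=l*np.cos(np.radians(-19.6))+u*np.sin(np.radians(-19.6))
F=np.array([541.8,-139.1,107])
hx=R.T@h;print("turn deg",np.degrees(np.arctan2(hx[1],hx[0])),hx.round(3))
for d in(180,130):print(d,(F+n*d).round(),(R.T@(F+n*d-p)).round(0))
print(R.round(3).tolist())
```

```text
q [-0.82   0.92   0.235  0.242  1.512 -0.933] pos [ 667.8 -574.1  404.1] toolz [ 0.478 -0.162 -0.863] tilt/az [ 30.3 -18.7]
turn deg 6.975075096775406 [ 0.993  0.121 -0.013]
180 [ 456. -112.  263.] [ 500. -158.  -54.]
130 [ 480. -120.  220.] [ 501. -158.   -4.]
[[-0.096, 0.873, 0.478], [0.967, 0.195, -0.162], [-0.235, 0.447, -0.863]]
```

Call:
arm_command(
  steps=[
    [0,500,-158,-54,7],
    [0,500,-158,-54,7],
    [0,500,-158,-54,7],
    [0,500,-158,-54,7],
    [0,500,-158,-54,7],
    [0,500,-158,-54,7],
    [0,500,-158,-54,7],
    [0,500,-158,-54,7],
    [0,500,-158,-54,7],
    [0,500,-158,-54,7],
    [0,500,-158,-54,7],
  ],
)

```text
clock: 12.82
eef_pos: [454.5, -110.2, 262.8]
eef_rot: [2.642, 0.178, 1.563]
wrist_force: [1.1, 0.4, -2.2]
finger_gap: 23.9
finger_force: 45.0
```

Run:
```python
from h import *
p,R=st()
w=imaging.camera("wrist");save(w,"w3.png",s=1.4)
print([(round(d["p"],2),np.round(d["rect"],1)) for t in("ring_face","hole_a","wide_pin_a") for d in find_in(w,t)[:2]])
print(proj(w,(541.8,-139.1,107),True))
```

```text
q [-0.314 -0.193  2.031 -0.006  0.776 -0.349] pos [ 454.5 -110.2  262.8] toolz [ 0.478 -0.16  -0.864] tilt/az [ 30.3 -18.5]
[(0.78, array([283.9, 184.6, 121.8,  99.2])), (0.68, array([286.1, 185.3, 125.3, 101.6])), (0.6, array([285.8, 184.7, 124.2, 105.2])), (0.56, array([284.9, 223.9,  54.5, 153.5]))]
[282.83008169 188.412508  ]
```

View pics/w3.png

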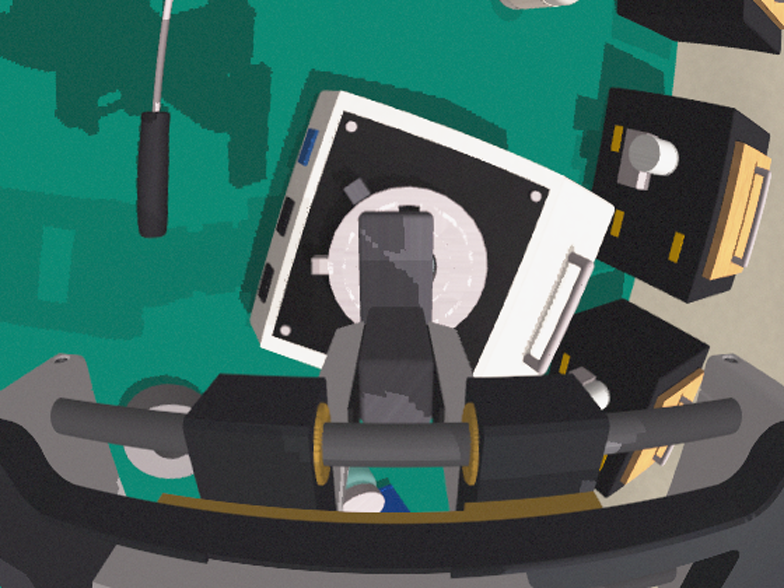

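The wrist view shows the spanner held tilted over the ring. The ring rim spans view columns 328-487 with its top at row 187. Hole A peeks out at (409,210), the lug is at (320,265) and the stop at (355,190).

Run:
```python
from h import *
from scipy.optimize import least_squares
w=imaging.camera("wrist");save(w,"w4.png",(215,115,365,235),5)
p,R=st()
az=np.radians(-17.4);n=np.array([-.5*np.cos(az),-.5*np.sin(az),.866]);l=np.array([-np.sin(az),np.cos(az),0]);u=np.cross(n,l);u*=np.sign(u[2])
F=np.array([541.8,-139.1,107])
P=lambda x:((proj(w,x,True)-[215,115])*5).round()
for a in range(0,360,30):
    r=np.radians(a);e=l*np.cos(r)+u*np.sin(r);print(a,P(F+60*e),P(F+60*e-14*n))
h=l*np.cos(np.radians(-19.6))+u*np.sin(np.radians(-19.6));k=np.cross(n,h)
print("holeA",[P(F+40*h+7*(i*h+j*k)) for i,j in((1,1),(1,-1),(-1,-1),(-1,1))])
x,y,z=R.T
print("bar",[P(p+30*z+52*i*x+16*j*y) for i,j in((1,1),(1,-1),(-1,1))],[P(p+46*z+52*x+16*j*y) for j in(1,-1)])
```

```text
q [-0.32  -0.188  2.026 -0.005  0.776 -0.351] pos [ 455.9 -113.2  263.3] toolz [ 0.478 -0.162 -0.864] tilt/az [ 30.3 -18.7]
0 [429.  87.] [425.  84.]
30 [550. 172.] [541. 166.]
60 [608. 303.] [598. 292.]
90 [592. 443.] [582. 427.]
120 [508. 554.] [502. 535.]
150 [381. 611.] [380. 590.]
180 [243. 601.] [246. 579.]
210 [126. 525.] [133. 507.]
240 [ 61. 402.] [ 71. 387.]
270 [ 67. 261.] [ 77. 251.]
300 [147. 140.] [154. 135.]
330 [280.  75.] [282.  72.]
holeA [array([299., 132.]), array([366., 132.]), array([366., 198.]), array([299., 198.])]
bar [array([466., 192.]), array([194., 192.]), array([447., 963.])] [array([457., 180.]), array([205., 180.])]
```

View pics/w4.png

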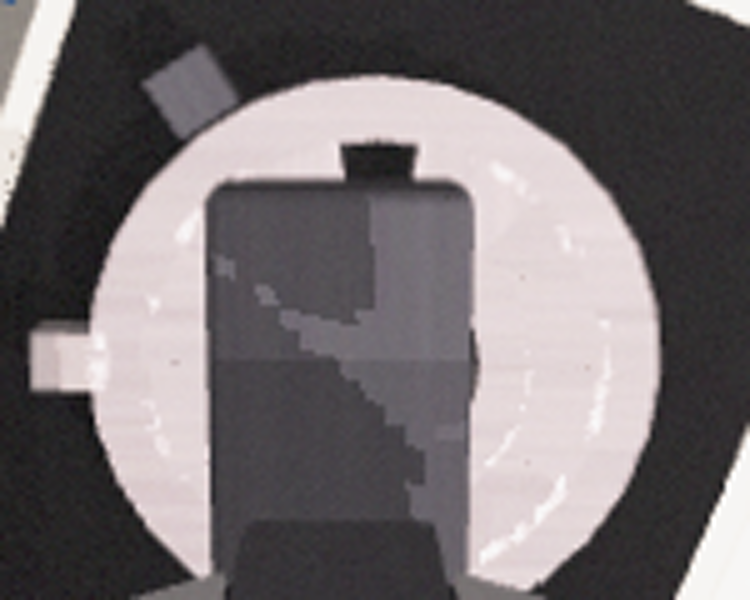

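```bash
cat > fit.py <<'E'
from h import *
from scipy.optimize import least_squares
w=imaging.camera("wrist");p,R=st()
g=cv2.GaussianBlur(w["img"],(3,3),0).astype(float).min(2)
c0=np.array([215+375/5,115+345/5]);E=[]
for a in np.radians(list(range(-125,-100,4))+list(range(-95,45,4))+list(range(150,170,4))+list(range(187,212,4))):
    d=np.array([np.cos(a),np.sin(a)]);rr=np.arange(45,68,.1)
    v=cv2.remap(g.astype(np.float32),(c0[0]+rr*d[0]).astype(np.float32)[None],(c0[1]+rr*d[1]).astype(np.float32)[None],1)[0]
    i=np.where((v[:-1]>120)&(v[1:]<=120))[0]
    if len(i):E.append(c0+rr[i[-1]]*d)
E=np.array(E)
S=[np.array([351,126])/1.4,np.array([536,196])/1.4,np.array([285,330])/1.4];sg=[(1,-1),(1,1),(-1,-1)]
H=[np.array([215+340/5,115+143/5]),np.array([215+415/5,115+143/5])]
def fr(az,t=np.radians(30)):
    n=np.array([-np.sin(t)*np.cos(az),-np.sin(t)*np.sin(az),np.cos(t)]);l=np.array([-np.sin(az),np.cos(az),0]);u=np.cross(n,l);u*=np.sign(u[2]);return n,l,u
def hx(x):
    n,l,u=fr(x[3]);h=l*np.cos(x[4])+u*np.sin(x[4]);return n,h,np.cross(n,h)
def f(x,full=False):
    n,l,u=fr(x[3]);C=x[:3];r=[]
    for q in E:
        o,d=ray(w,q,True);P=o+d*(((C-o)@n)/(d@n));r.append(np.linalg.norm(P-C)-60)
    n,h,k=hx(x)
    for q,j in zip(H,(1,-1)):
        o,d=ray(w,q,True);P=o+d*(((C-o)@n)/(d@n))-C;r+=[P@h-47,P@k-7*j]
    # screws: rectangle on panel
    Q=[]
    for q in S:
        o,d=ray(w,q,True);Pn=C-13*n;Q.append(o+d*(((Pn-o)@n)/(d@n))-C)
    r+=[(Q[1]-Q[0])@l*.5,(Q[2]-Q[0])@u*.5]
    return np.array(r)
x=least_squares(f,[541,-139,107,-.303,-.34],loss="soft_l1").x
if __name__=="__main__":
    print(len(E),x[:3].round(1),np.degrees(x[3:]).round(1),"res",f(x).round(1))
    n,h,k=hx(x);C=x[:3]
    hh=R.T@h;print("n.z",-(n@R[:,2]),"turn",np.degrees(np.arctan2(hh[1],hh[0])))
    for d in(46,60,130):print(d,(R.T@(C+n*d-p)).round(1))
E
python3 fit.py
```

```text
q [-0.32  -0.188  2.026 -0.005  0.776 -0.351] pos [ 455.9 -113.2  263.1] toolz [ 0.477 -0.162 -0.864] tilt/az [ 30.3 -18.7]
54 [ 544.7 -137.6  119.2] [-17.6 340.9] res [ 0.3  0.2  0.3  0.1  0.   0.2  0.1 -0.1  0.1  0.1 -0.1  0.   0.1 -0.1
 -0.2  0.1  0.  -0.1 -0.   0.2  0.  -0.   0.1 -0.1  0.1  0.1  0.2 -0.1
  0.   0.2 -0.1 -0.1  0.1 -0.  -0.   0.1  0.1 -0.2  0.2 -0.1 -0.2 -0.
 -0.1  0.  -0.2 -0.1  0.1 -0.1  0.1 -0.1 -0.   0.3 -0.  -0.1 -1.2  0.6
 -1.  -0.6 -0.1  0. ]
n.z 0.9999421264674067 turn 0.6294153492530417
46 [  2.1   8.4 124.6]
60 [  2.    8.4 110.6]
130 [ 1.2  8.5 40.6]
```

Call:
arm_command(
  steps=[
    [0,2,6.5,40,0.6],
    [0,2,6.5,75,0.6],
    [0,2,6.5,90,0.6],
    [0,2,6.5,90,0.6],
    [0,2,6.5,90,0.6],
  ],
)

```text
clock: 13.75
eef_pos: [504.4, -124.7, 189.0]
eef_rot: [2.639, 0.174, 1.55]
wrist_force: [0.2, 0.1, -3.1]
finger_gap: 23.6
finger_force: 45.0
```

Run:
```python
from h import *
p,R=st()
w=imaging.camera("wrist");save(w,"w5.png",(205,105,365,225),5)
n=-R[:,2];x,y,z=R.T
P=lambda q:((proj(w,q,True)-[205,105])*5).round()
print("bar",[P(p+30*z+52*i*x+16*j*y) for i,j in((1,1),(1,-1))],[P(p+46*z+52*x+16*j*y) for j in(1,-1)],"pin",[P(p+d*z+40*x+5*j*y) for j in(1,-1) for d in (46,57)])
C=np.array([544.7,-137.6,119.2]);
print("ring",[P(C+60*v) for v in(x,y,-y,-x)])
```

```text
q [-0.309  0.026  2.015 -0.016  0.572 -0.322] pos [ 504.4 -124.7  189. ] toolz [ 0.479 -0.162 -0.863] tilt/az [ 30.3 -18.7]
bar [array([518., 242.]), array([246., 242.])] [array([508., 230.]), array([256., 230.])] pin [array([421., 323.]), array([420., 311.]), array([343., 323.]), array([345., 311.])]
ring [array([393., 154.]), array([772., 544.]), array([ 12., 543.]), array([392., 888.])]
```

View pics/w5.png

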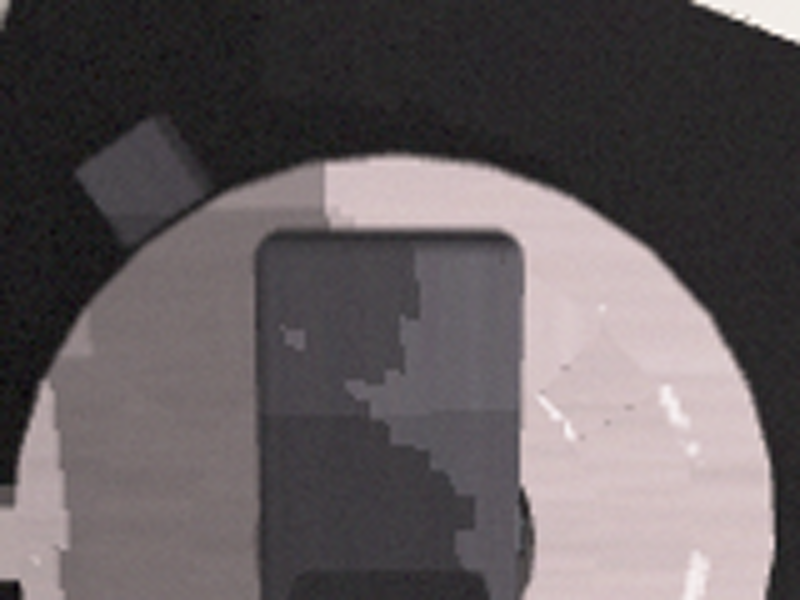

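The ring rim at rows 153 and up (cols 16-773) matches the prediction within 1 mm, and the bar sits centred over the hole line. I'm going on to insert.

Call:
arm_command(
  steps=[
    [0,0,0.3,12,0],
    [0,0,0.3,18,0],
    [0,0,0.3,22,0],
    [0,0,0.3,25,0],
    [0,0,0.3,28,0],
    [0,0,0.3,28,0],
  ],
)

```text
clock: 14.55
eef_pos: [517.9, -129.0, 163.6]
eef_rot: [2.641, 0.174, 1.551]
wrist_force: [1.1, 0.6, -3.8]
finger_gap: 23.9
finger_force: 45.0
```

Run:
```python
from h import *
p,R=st();s=monitor.read_state()
C=np.array([544.7,-137.6,119.2]);print((R.T@(C-p)).round(1),"F tool",(R.T@s["wrist_force"]).round(1),"M",(R.T@s["moment"]).round(2))
```

```text
q [-0.309  0.097  2.006 -0.017  0.511 -0.32 ] pos [ 517.9 -129.   163.6] toolz [ 0.477 -0.161 -0.864] tilt/az [ 30.2 -18.7]
[-0.3  2.  52.5] F tool [ 1.2 -0.8  3.7] M [ 0.49  0.23 -0.04]
```

Call:
arm_command(
  steps=[
    [0,0,0,2,0],
    [0,0,0,4,0],
    [0,0,0,5.5,0],
    [0,0,0,6.5,0],
    [0,0,0,6.5,0],
  ],
)

```text
clock: 15.18
eef_pos: [520.9, -130.3, 158.8]
eef_rot: [2.64, 0.174, 1.551]
wrist_force: [-9.9, -2.3, 7.6]
finger_gap: 23.9
finger_force: 45.0
```

Run:
```python
from h import *
p,R=st();s=monitor.read_state()
C=np.array([544.7,-137.6,119.2]);print((R.T@(C-p)).round(1),"F tool",(R.T@s["wrist_force"]).round(1),"M",(R.T@s["moment"]).round(2))
```

```text
q [-0.309  0.112  2.003 -0.018  0.498 -0.32 ] pos [ 520.9 -130.3  158.8] toolz [ 0.478 -0.162 -0.864] tilt/az [ 30.3 -18.7]
[ 0.2  1.6 46.8] F tool [ -3.8  -5.3 -10.9] M [ 1.38  0.12 -0.24]
```

Call:
arm_command(
  steps=[
    [0,0,0,1,0],
    [0,0,0,1.5,0],
    [0,0,0,1.5,0],
  ],
)

```text
clock: 15.55
eef_pos: [521.3, -130.7, 158.5]
eef_rot: [2.64, 0.175, 1.551]
wrist_force: [-29.5, 1.1, 26.4]
finger_gap: 23.6
finger_force: 45.0
```

Run:
```python
from h import *
p,R=st();s=monitor.read_state()
C=np.array([544.7,-137.6,119.2]);print((R.T@(C-p)).round(1),"F tool",(R.T@s["wrist_force"]).round(1),"M",(R.T@s["moment"]).round(2))
```

```text
q [-0.31   0.113  2.002 -0.019  0.497 -0.32 ] pos [ 521.3 -130.7  158.5] toolz [ 0.478 -0.162 -0.863] tilt/az [ 30.3 -18.7]
[ 0.5  1.4 46.2] F tool [ -4.1 -13.3 -37. ] M [ 2.95 -0.09 -0.25]
```

Call:
arm_command(
  steps=[
    [0,0,0,-1,3],
    [0,0,0,-1,7],
    [0,0,0,-1,11],
    [0,0,0,-1,15],
    [0,0,0,-1,19],
    [0,0,0,-1,23],
    [0,0,0,-1,27],
    [0,0,0,-1,31],
    [0,0,0,-1,35],
    [0,0,0,-1,38],
    [0,0,0,-1,38],
  ],
)

```text
clock: 16.92
eef_pos: [521.3, -130.1, 158.6]
eef_rot: [2.634, -0.156, 0.972]
wrist_force: [-10.3, 3.1, 9.1]
finger_gap: 23.7
finger_force: 45.0
```

```bash
cat > q.py <<'E'
from h import *
p,R=st();s=monitor.read_state()
C=np.array([544.7,-137.6,119.2]);print((R.T@(C-p)).round(1),"F tool",(R.T@s["wrist_force"]).round(1),"M",(R.T@s["moment"]).round(2))
az=np.radians(-17.6);n=np.array([-.5*np.cos(az),-.5*np.sin(az),.866]);l=np.array([-np.sin(az),np.cos(az),0]);u=np.cross(n,l);u*=np.sign(u[2])
print("bar angle",np.degrees(np.arctan2(R[:,0]@u,R[:,0]@l)).round(1))
E
python3 - <<'E'
exec(open("q.py").read())
w=imaging.camera("wrist");save(w,"w6.png",(165,45,325,165),5)
E
```

```text
q [-0.309  0.113  2.003 -0.018  0.497  0.344] pos [ 521.3 -130.1  158.6] toolz [ 0.478 -0.161 -0.863] tilt/az [ 30.3 -18.6]
[ 0.8  1.2 46.4] F tool [ -1.7  -4.3 -13.3] M [ 1.35 -0.53  0.1 ]
bar angle 18.9
```

View pics/w6.png

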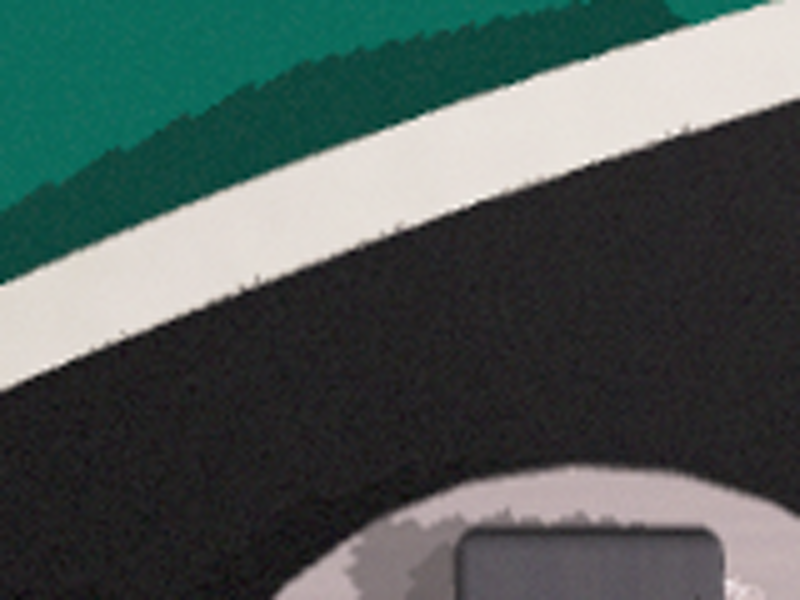

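Call:
arm_command(
  steps=[
    [0,0,0,0,1.5],
    [0,0,0,0,3],
    [0,0,0,0,4],
    [0,0,0,0,4],
  ],
)

```text
clock: 17.48
eef_pos: [521.5, -130.3, 158.7]
eef_rot: [2.644, -0.19, 0.911]
wrist_force: [-8.2, 2.4, 8.5]
finger_gap: 23.7
finger_force: 45.0
```

```bash
python3 q.py
```

```text
q [-0.309  0.113  2.003 -0.018  0.497  0.413] pos [ 521.5 -130.3  158.7] toolz [ 0.478 -0.162 -0.863] tilt/az [ 30.3 -18.7]
[ 0.8  0.8 46.4] F tool [ -1.4  -2.7 -11.7] M [ 0.94 -0.74 -0.1 ]
bar angle 22.9
```

Call:
arm_command(
  steps=[
    [0,0,0,0,1.5],
    [0,0,0,0,3],
    [0,0,0,0,3],
  ],
)

```text
clock: 17.85
eef_pos: [521.5, -130.2, 158.7]
eef_rot: [2.654, -0.215, 0.863]
wrist_force: [-8.8, 2.7, 8.7]
finger_gap: 23.9
finger_force: 45.0
```

```bash
python3 q.py
```

```text
q [-0.309  0.113  2.003 -0.018  0.497  0.466] pos [ 521.5 -130.2  158.7] toolz [ 0.478 -0.162 -0.863] tilt/az [ 30.3 -18.7]
[ 0.9  0.8 46.4] F tool [ -1.7  -3.1 -12.1] M [ 0.88 -0.87 -0.03]
bar angle 25.9
```

Call:
arm_command(
  steps=[
    [0,0,0,0,1.5],
    [0,0,0,0,3],
    [0,0,0,0,3],
  ],
)

```text
clock: 18.23
eef_pos: [521.5, -130.2, 158.7]
eef_rot: [2.665, -0.239, 0.816]
wrist_force: [-8.5, 2.7, 9.0]
finger_gap: 24.2
finger_force: 45.0
```

```bash
python3 q.py|tail -2
```

```text
[ 0.9  0.7 46.4] F tool [ -1.7  -2.7 -12.2] M [ 0.88 -0.91 -0.1 ]
bar angle 28.9
```

Call:
arm_command(
  steps=[
    [0,0,0,0,1.5],
    [0,0,0,0,3],
    [0,0,0,0,3],
  ],
)

```text
clock: 18.6
eef_pos: [521.4, -130.4, 158.7]
eef_rot: [2.676, -0.261, 0.769]
wrist_force: [-9.9, -1.2, 9.0]
finger_gap: 24.1
finger_force: 45.9
```

```bash
python3 q.py|tail -2
```

```text
[ 1.2  0.6 46.4] F tool [ -5.4  -0.6 -12.3] M [ 0.64 -1.26 -1.06]
bar angle 31.8
```

Call:
arm_command(
  steps=[
    [0,0,0,0,1.5],
    [0,0,0,0,1.5],
    [0,0,0,0,1.5],
  ],
)

```text
clock: 18.98
eef_pos: [521.3, -130.6, 158.6]
eef_rot: [2.682, -0.272, 0.745]
wrist_force: [-11.6, -1.2, 8.9]
finger_gap: 24.5
finger_force: 46.8
```

```bash
python3 q.py|tail -2
```

```text
[ 1.4  0.6 46.4] F tool [ -6.7  -1.3 -13.1] M [ 0.49 -1.7  -1.25]
bar angle 33.2
```

Call:
arm_command(
  steps=[
    [0,0,0,-1,-1],
    [0,0,0,-1.5,-2.5],
    [0,0,0,-1.5,-3.2],
    [0,0,0,-1.5,-3.2],
  ],
)

```text
clock: 19.48
eef_pos: [520.7, -130.1, 159.2]
eef_rot: [2.67, -0.249, 0.795]
wrist_force: [1.3, -4.1, -3.4]
finger_gap: 24.5
finger_force: 44.4
```

```bash
python3 q.py|tail -2
```

```text
[ 1.2  1.  47.2] F tool [-2.8  2.1  4.2] M [-0.31 -0.65 -0.19]
bar angle 30.2
```

Contact is released, so I'm drawing the spanner out.

Call:
arm_command(
  steps=[
    [0,0,0,-3,0],
    [0,0,0,-7,0],
    [0,0,0,-12,0],
    [0,0,0,-20,0],
    [0,0,0,-60,0],
    [0,0,0,-100,0],
    [0,0,0,-100,0],
  ],
)

```text
clock: 20.35
eef_pos: [472.7, -113.6, 248.3]
eef_rot: [2.667, -0.251, 0.796]
wrist_force: [1.0, -0.2, -3.9]
finger_gap: 24.2
finger_force: 44.3
```

Run:
```python
exec(open("q.py").read())
w=imaging.camera("wrist");save(w,"w7.png",s=1.4)
print((R.T@(np.array([650,-520,380.])-p)).round(),(R.T@(np.array([290,-70,430.])-p)).round())
```

```text
q [-0.306 -0.132  2.016 -0.014  0.725  0.538] pos [ 472.7 -113.6  248.3] toolz [ 0.481 -0.162 -0.861] tilt/az [ 30.5 -18.6]
[ 1.000e-01 -3.000e-01  1.497e+02] F tool [-0.5 -1.   3.9] M [ 0.53 -0.25  0.01]
bar angle 30.2
[-128.  443.   38.] [ -49.  -52. -252.]
```

View pics/w7.png

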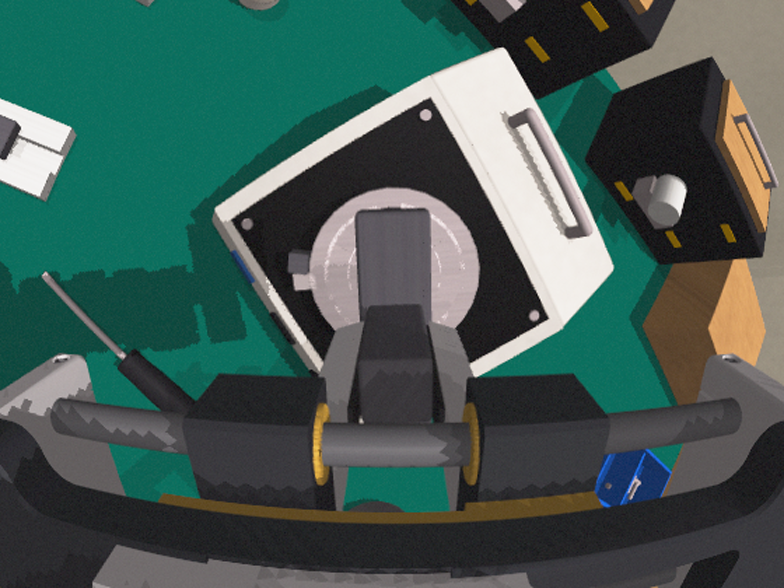

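The lug (302,282) is against the stop (298,262), so the ring is home and the spanner is out clean. Next I undo the tilt by pulling inward against the inner reach limit.

Run:
```python
from h import *
p,R=st();print((R.T@(np.array([-.948,.319,.3])*400)).round(),(R.T@np.array([-.948,.319,0])*400).round())
```

```text
q [-0.306 -0.129  2.017 -0.014  0.724  0.538] pos [ 472.7 -113.6  246.4] toolz [ 0.479 -0.162 -0.863] tilt/az [ 30.4 -18.6]
[-139. -248. -306.] [-169. -301. -202.]
```

Call:
arm_command(
  steps=[
    [0,-139,-248,-306,0],
    [0,-139,-248,-306,0],
    [0,-139,-248,-306,0],
    [0,-139,-248,-306,0],
  ],
)

```text
clock: 20.9
eef_pos: [267.9, -36.5, 317.6]
eef_rot: [2.685, -0.236, 0.787]
wrist_force: [-69.5, 13.2, 13.6]
finger_gap: 23.8
finger_force: 44.6
```

```bash
python3 q.py
```

```text
q [-0.215 -0.791  2.231 -0.065  1.195  0.632] pos [267.9 -36.5 317.6] toolz [ 0.461 -0.162 -0.873] tilt/az [ 29.2 -19.4]
[ 74.  142.2 317. ] F tool [-35.4 -42.7 -46. ] M [ 3.72 -2.73 -0.47]
bar angle 30.2
```

Call:
arm_command(
  steps=[
    [0,-169,-301,-202,0],
    [0,-169,-301,-202,0],
  ],
)

```text
clock: 21.15
eef_pos: [248.2, 18.0, 321.7]
eef_rot: [2.699, -0.207, 0.775]
wrist_force: [-0.3, -0.3, -3.8]
finger_gap: 23.8
finger_force: 44.9
```

```bash
python3 q.py
```

```text
q [ 0.178 -0.787  2.214 -0.262  1.304  1.038] pos [248.2  18.  321.7] toolz [ 0.432 -0.176 -0.884] tilt/az [ 27.8 -22.2]
[ 59.3 194.  334.6] F tool [-1.2 -1.6  3.3] M [ 0.51 -0.25  0.01]
bar angle 30.1
```

Run:
```python
from h import *
p,R=st();print((R.T@(np.array([295,-119,322])-p)).round());a=np.radians(-22)
for up in(-.3,0,.3):print(up,(R.T@(np.array([-np.cos(a),-np.sin(a),up])*100)).round())
```

```text
q [ 0.178 -0.787  2.214 -0.262  1.304  1.038] pos [248.2  18.  321.7] toolz [ 0.432 -0.176 -0.884] tilt/az [ 27.8 -22.2]
[-61. 124.  44.]
-0.3 [-45. -92. -20.]
0 [-39. -79. -47.]
0.3 [-33. -67. -73.]
```

Call:
arm_command(
  steps=[
    [0,-20,40,14,0],
    [0,-40,80,28,0],
    [0,-58,115,41,0],
    [0,-61,124,44,0],
    [0,-61,124,44,0],
  ],
)

```text
clock: 21.78
eef_pos: [295.2, -122.2, 321.4]
eef_rot: [2.702, -0.207, 0.769]
wrist_force: [-0.7, 0.7, -4.0]
finger_gap: 23.7
finger_force: 44.9
```

Call:
arm_command(
  steps=[
    [0,-12,-24,-14,0],
    [0,-24,-48,-28,0],
  ],
)

```text
clock: 22.02
eef_pos: [247.9, -100.2, 322.1]
eef_rot: [2.707, -0.205, 0.775]
wrist_force: [-17.8, 8.7, 6.5]
finger_gap: 24.0
finger_force: 44.9
```

```bash
python3 q.py
```

```text
q [-0.63  -0.79   2.212  0.119  1.257  0.201] pos [ 247.9 -100.2  322.1] toolz [ 0.427 -0.171 -0.888] tilt/az [ 27.4 -21.8]
[140.6 113.2 313.2] F tool [ -5.1 -13.7 -14.9] M [-0.26 -0.11  0.03]
bar angle 30.0
```

Call:
arm_command(
  steps=[
    [0,-24,-48,-28,0],
  ],
)

```text
clock: 22.15
eef_pos: [240.1, -98.2, 325.6]
eef_rot: [2.741, -0.191, 0.769]
wrist_force: [-0.3, 0.8, -3.9]
finger_gap: 23.9
finger_force: 44.9
```

Call:
arm_command(
  steps=[
    [0,-24,-48,-28,0],
  ],
)

```text
clock: 22.28
eef_pos: [231.6, -96.3, 333.4]
eef_rot: [2.772, -0.178, 0.764]
wrist_force: [0.3, 0.1, -3.3]
finger_gap: 23.8
finger_force: 44.9
```

```bash
python3 q.py
```

```text
q [-0.65  -0.788  2.17   0.109  1.366  0.189] pos [231.6 -96.3 333.4] toolz [ 0.369 -0.147 -0.918] tilt/az [ 23.4 -21.7]
[156.5 141.  318.3] F tool [-0.3 -1.   3.1] M [ 0.42 -0.23 -0.01]
bar angle 29.9
```

Run:
```python
import numpy as np
from scipy.optimize import least_squares
D=np.array([(.3,1.521,1.321,549.9,224.4),(.5678,.8985,1.6767,678.1,333.2),(.926,.236,1.942,776.2,365),(-.188,2.026,.776,469.7,263.1),(.113,2.002,.497,537.6,158.5),(.97,.235,1.635,858.2,342.5),(-.129,2.017,.724,486.2,246.4)])
def fk(x,q):
    a,h,L2,L3,d,Lt=x;A=q[:,0];B=A+q[:,1];C=B+q[:,2]
    return a+L2*np.sin(A)+L3*np.sin(B+d)+Lt*np.sin(C),h+L2*np.cos(A)+L3*np.cos(B+d)+Lt*np.cos(C)
f=lambda x:np.concatenate([fk(x,D)[0]-D[:,3],fk(x,D)[1]-D[:,4]])
x=least_squares(f,[0,300,400,400,0,200]).x;print(x.round(2),np.abs(f(x)).max())
for sum_,nm in((np.pi-.524,"30"),(np.pi-.41,"23"),(np.pi-.2,"11"),(np.pi,"0")):
    for A in(-.7,-.5,-.3,0,.3):
        j3=min(sum_-A,2.5);q=np.array([[A,j3,sum_-A-j3]]);r,z=fk(x,q);print(nm,A,"j3 %.2f j5 %.2f r %.0f z %.0f wrist z %.0f"%(j3,q[0,2],r[0],z[0],z[0]-x[5]*np.cos(sum_)))
r,z=fk(x,np.array([[-.788,2.17,1.366]]));print(r,z)
```

```text
[1.2300e+00 2.2135e+02 4.2394e+02 4.4930e+02 9.0000e-02 2.5168e+02] 0.3131172612281432
30 -0.7 j3 2.50 j5 0.82 r 281 z 186 wrist z 404
30 -0.5 j3 2.50 j5 0.62 r 314 z 152 wrist z 370
30 -0.3 j3 2.50 j5 0.42 r 340 z 112 wrist z 330
30 0 j3 2.50 j5 0.12 r 362 z 44 wrist z 262
30 0.3 j3 2.32 j5 0.00 r 441 z 1 wrist z 219
23 -0.7 j3 2.50 j5 0.93 r 255 z 173 wrist z 404
23 -0.5 j3 2.50 j5 0.73 r 288 z 139 wrist z 370
23 -0.3 j3 2.50 j5 0.53 r 314 z 99 wrist z 330
23 0 j3 2.50 j5 0.23 r 337 z 32 wrist z 262
23 0.3 j3 2.43 j5 0.00 r 368 z -31 wrist z 200
11 -0.7 j3 2.50 j5 1.14 r 205 z 158 wrist z 404
11 -0.5 j3 2.50 j5 0.94 r 238 z 123 wrist z 370
11 -0.3 j3 2.50 j5 0.74 r 264 z 83 wrist z 330
11 0 j3 2.50 j5 0.44 r 286 z 16 wrist z 262
11 0.3 j3 2.50 j5 0.14 r 288 z -56 wrist z 191
0 -0.7 j3 2.50 j5 1.34 r 155 z 153 wrist z 404
0 -0.5 j3 2.50 j5 1.14 r 188 z 118 wrist z 370
0 -0.3 j3 2.50 j5 0.94 r 214 z 78 wrist z 330
0 0 j3 2.50 j5 0.64 r 236 z 11 wrist z 262
0 0.3 j3 2.50 j5 0.34 r 238 z -61 wrist z 191
[244.34287306] [331.79131293]
```

Call:
arm_command(
  steps=[
    [0,-24,-50,-22,0],
  ],
)

```text
clock: 22.4
eef_pos: [223.1, -94.2, 337.5]
eef_rot: [2.803, -0.165, 0.759]
wrist_force: [-0.3, -0.1, -3.8]
finger_gap: 24.2
finger_force: 44.9
```

Call:
arm_command(
  steps=[
    [0,-24,-50,-20,0],
  ],
)

```text
clock: 22.52
eef_pos: [213.9, -92.5, 342.0]
eef_rot: [2.836, -0.152, 0.755]
wrist_force: [-0.1, -0.8, -4.3]
finger_gap: 23.4
finger_force: 45.0
```

Call:
arm_command(
  steps=[
    [0,-24,-50,-18,0],
  ],
)

```text
clock: 22.65
eef_pos: [203.8, -92.0, 347.6]
eef_rot: [2.868, -0.14, 0.752]
wrist_force: [-0.1, -0.5, -4.1]
finger_gap: 23.9
finger_force: 45.0
```

Call:
arm_command(
  steps=[
    [0,-24,-50,-16,0],
  ],
)

```text
clock: 22.78
eef_pos: [192.4, -93.2, 354.1]
eef_rot: [2.9, -0.129, 0.749]
wrist_force: [0.3, -0.3, -3.1]
finger_gap: 23.8
finger_force: 45.0
```

```bash
python3 q.py
```

```text
q [-0.755 -0.789  2.098  0.109  1.581  0.097] pos [192.4 -93.2 354.1] toolz [ 0.254 -0.09  -0.963] tilt/az [ 15.6 -19.4]
[195.7 201.8 319.7] F tool [-0.4 -0.3  3.1] M [ 0.19 -0.18 -0.01]
bar angle 29.4
```

Call:
arm_command(
  steps=[
    [0,-25,-50,-13,0],
  ],
)

```text
clock: 22.9
eef_pos: [178.2, -98.3, 360.2]
eef_rot: [2.933, -0.121, 0.748]
wrist_force: [0.1, -0.5, -3.5]
finger_gap: 23.7
finger_force: 45.0
```

Call:
arm_command(
  steps=[
    [0,-25,-50,-11,0],
  ],
)

```text
clock: 23.02
eef_pos: [159.1, -107.6, 366.7]
eef_rot: [2.965, -0.118, 0.747]
wrist_force: [0.4, -0.5, -2.9]
finger_gap: 23.4
finger_force: 45.0
```

Call:
arm_command(
  steps=[
    [0,-25,-50,-9,0],
  ],
)

```text
clock: 23.15
eef_pos: [133.9, -120.0, 372.5]
eef_rot: [2.992, -0.119, 0.748]
wrist_force: [0.4, -1.4, -4.4]
finger_gap: 23.9
finger_force: 45.0
```

Call:
arm_command(
  steps=[
    [0,-25,-50,-7,0],
  ],
)

```text
clock: 23.28
eef_pos: [107.8, -130.4, 375.4]
eef_rot: [3.009, -0.122, 0.747]
wrist_force: [0.4, -0.8, -4.3]
finger_gap: 23.5
finger_force: 45.0
```

Run:
```python
exec(open("q.py").read());z=R[:,2];v=np.array([-z[0],-z[1],0]);print((R.T@v/np.linalg.norm(v)*56).round())
```

```text
q [-1.372 -0.789  2.038  0.179  1.838 -0.488] pos [ 107.8 -130.4  375.4] toolz [ 0.179 -0.015 -0.984] tilt/az [10.3 -4.8]
[282.1 260.7 330.2] F tool [-0.7  0.3  4.3] M [ 0.17 -0.15  0.01]
bar angle 29.4
[-37. -40. -10.]
```

Run:
```python
from h import *
p,R=st();print((R.T@(np.array([215,-18,370])-p)).round(), (R.T@np.array([-30,2.5,0])).round(1))
```

```text
q [-1.372 -0.789  2.038  0.179  1.838 -0.488] pos [ 107.8 -130.4  375.4] toolz [ 0.179 -0.015 -0.984] tilt/az [10.3 -4.8]
[153. -13.  23.] [-20.2 -21.7  -5.4]
```

Call:
arm_command(
  steps=[
    [0,50,-4,8,0],
    [0,100,-8,15,0],
    [0,153,-13,23,0],
    [0,153,-13,23,0],
    [0,153,-13,23,0],
  ],
)

```text
clock: 23.9
eef_pos: [207.4, -31.6, 370.0]
eef_rot: [3.01, -0.119, 0.745]
wrist_force: [-0.0, -0.8, -4.4]
finger_gap: 23.8
finger_force: 44.9
```

Call:
arm_command(
  steps=[
    [0,-20,-22,-5,0],
    [0,-40,-43,-10,0],
  ],
)

```text
clock: 24.15
eef_pos: [175.9, -33.7, 376.4]
eef_rot: [3.029, -0.106, 0.746]
wrist_force: [0.6, -0.0, -3.4]
finger_gap: 23.7
finger_force: 45.0
```

Call:
arm_command(
  steps=[
    [0,-40,-43,-10,0],
  ],
)

```text
clock: 24.28
eef_pos: [160.7, -44.4, 390.2]
eef_rot: [3.058, -0.09, 0.741]
wrist_force: [-0.7, -1.5, -4.0]
finger_gap: 24.0
finger_force: 45.0
```

Run:
```python
exec(open("q.py").read());z=R[:,2];v=np.array([-z[0],-z[1],0]);print((R.T@v/np.linalg.norm(v)*56).round())
```

```text
q [-0.597 -0.789  1.999  0.07   1.829  0.258] pos [160.7 -44.4 390.2] toolz [ 0.122 -0.001 -0.992] tilt/az [ 7.  -0.7]
[195.1 302.6 316. ] F tool [-1.9  0.3  3.9] M [ 0.06 -0.13 -0.02]
bar angle 28.8
[-41. -38.  -7.]
```

Call:
arm_command(
  steps=[
    [0,40,-12,8,0],
    [0,83,-25,15,0],
    [0,83,-25,15,0],
    [0,83,-25,15,0],
  ],
)

```text
clock: 24.78
eef_pos: [207.6, 31.0, 380.4]
eef_rot: [3.057, -0.09, 0.744]
wrist_force: [0.5, -0.5, -2.9]
finger_gap: 24.0
finger_force: 45.0
```

Call:
arm_command(
  steps=[
    [0,-20,-19,-3,0],
    [0,-41,-38,-7,0],
  ],
)

```text
clock: 25.02
eef_pos: [162.6, 32.9, 384.0]
eef_rot: [3.061, -0.082, 0.737]
wrist_force: [-29.3, 1.5, 2.5]
finger_gap: 23.7
finger_force: 45.0
```

Call:
arm_command(
  steps=[
    [0,-41,-38,-5,0],
  ],
)

```text
clock: 25.15
eef_pos: [145.6, 50.6, 394.1]
eef_rot: [3.071, -0.052, 0.729]
wrist_force: [0.1, 1.3, -3.1]
finger_gap: 23.6
finger_force: 45.0
```

Run:
```python
exec(open("q.py").read());z=R[:,2];v=np.array([-z[0],-z[1],0]);print((R.T@v/np.linalg.norm(v)*56).round())
```

```text
q [ 0.144 -0.789  1.987 -0.031  1.861  0.977] pos [145.6  50.6 394.1] toolz [ 0.086 -0.018 -0.996] tilt/az [  5.  -11.6]
[157.6 385.4 311.4] F tool [ 0.8 -1.2  3.1] M [ 0.08 -0.03 -0.02]
bar angle 28.5
[-33. -45.  -5.]
```

Call:
arm_command(
  steps=[
    [0,-8,43,5,0],
    [0,-16,86,9,0],
    [0,-16,86,9,0],
    [0,-16,86,9,0],
  ],
)

```text
clock: 25.65
eef_pos: [192.1, -24.4, 390.4]
eef_rot: [3.071, -0.053, 0.731]
wrist_force: [0.5, 0.4, -3.4]
finger_gap: 24.0
finger_force: 45.0
```

Call:
arm_command(
  steps=[
    [0,-16,-22,-3,0],
    [0,-33,-45,-5,0],
  ],
)

```text
clock: 25.9
eef_pos: [153.3, -12.7, 395.4]
eef_rot: [3.08, -0.045, 0.735]
wrist_force: [-0.1, 1.3, -2.2]
finger_gap: 23.6
finger_force: 45.0
```

Call:
arm_command(
  steps=[
    [0,-33,-45,-3,0],
  ],
)

```text
clock: 26.02
eef_pos: [142.3, -0.2, 407.6]
eef_rot: [3.101, -0.021, 0.733]
wrist_force: [0.3, 0.6, -3.1]
finger_gap: 23.5
finger_force: 45.0
```

Run:
```python
exec(open("q.py").read());z=R[:,2];v=np.array([-z[0],-z[1],0]);print((R.T@v/np.linalg.norm(v)*56).round());print((R.T@(np.array([480,130,330.])-p)).round(),(R.T@(np.array([642,254,200.])-p)).round(), R[:,0].round(3))
```

```text
q [-0.252 -0.789  1.954 -0.005  1.93   0.584] pos [ 1.423e+02 -2.000e-01  4.076e+02] toolz [ 0.043 -0.016 -0.999] tilt/az [  2.6 -20.5]
[200.9 359.1 307.7] F tool [ 0.5 -0.4  3.1] M [ 0.07  0.01 -0.05]
bar angle 27.5
[-26. -50.  -3.]
[336. 126.  90.] [537. 136. 225.] [0.743 0.669 0.021]
```

Call:
arm_command(
  steps=[
    [0,-26,-50,-2,0],
    [0,-26,-50,-2,0],
  ],
)

```text
clock: 26.28
eef_pos: [126.4, 31.4, 420.9]
eef_rot: [3.111, 0.001, 0.738]
wrist_force: [-0.1, -1.1, -3.3]
finger_gap: 23.7
finger_force: 45.0
```

Run:
```python
exec(open("q.py").read());print((R.T@(np.array([480,130,330.])-p)).round(),(R.T@(np.array([642,254,220.])-p)).round(1), R[:,0].round(3),np.degrees(np.arctan2(R[1,0],R[0,0])))
```

```text
q [ 0.006 -0.79   1.923 -0.026  1.988  0.828] pos [126.4  31.4 420.9] toolz [ 0.02  -0.024 -1.   ] tilt/az [  1.8 -49.7]
[196.3 396.9 313.9] F tool [-0.9  0.6  3.3] M [-0.02 -0.02  0.03]
bar angle 26.7
[328. 162.  96.] [531.5 175.8 205.8] [ 0.74   0.673 -0.001] 42.267572911013715
```

Call:
arm_command(
  steps=[
    [0,531.5,175.8,205.8,-58.3],
    [0,531.5,175.8,205.8,-58.3],
    [0,531.5,175.8,205.8,-58.3],
    [0,531.5,175.8,205.8,-58.3],
    [0,531.5,175.8,205.8,-58.3],
    [0,531.5,175.8,205.8,-58.3],
    [0,531.5,175.8,205.8,-58.3],
    [0,531.5,175.8,205.8,-58.3],
    [0,531.5,175.8,205.8,-58.3],
    [0,531.5,175.8,205.8,-58.3],
    [0,531.5,175.8,205.8,-58.3],
    [0,531.5,175.8,205.8,-58.3],
    [0,531.5,175.8,205.8,-58.3],
  ],
)

```text
clock: 27.9
eef_pos: [642.4, 251.9, 219.6]
eef_rot: [3.126, 0.026, 1.753]
wrist_force: [-0.3, -0.0, -3.4]
finger_gap: 23.6
finger_force: 45.0
```

Run:
```python
exec(open("q.py").read())
print(np.degrees(np.arctan2(R[1,0],R[0,0])))
for z in (86,70,66.5):print((R.T@(np.array([641.9,253.9,z])-p)).round(1))
```

```text
q [ 0.331  0.622  1.07  -0.028  1.438  0.153] pos [642.4 251.9 219.6] toolz [ 0.02  -0.023 -1.   ] tilt/az [  1.7 -49.1]
[-362.7 -168.2  107.4] F tool [ 0.1 -0.4  3.4] M [-0.06  0.02  0.01]
bar angle -25.4
100.41417349598372
[  5.5  -2.2 133.5]
[  5.9  -2.4 149.5]
[  6.   -2.5 153. ]
```

Call:
arm_command(
  steps=[
    [0,2,-1,50,0],
    [0,5,-3,100,0],
    [0,7,-3.2,133,0],
    [0,7,-3.2,142,0],
    [0,7,-3.2,148,0],
    [0,7,-3.2,151,0],
    [0,7,-3.2,151,0],
  ],
)

```text
clock: 28.78
eef_pos: [641.4, 254.8, 68.2]
eef_rot: [3.126, 0.026, 1.753]
wrist_force: [0.7, -0.6, -3.8]
finger_gap: 23.6
finger_force: 45.0
```

```bash
python3 q.py
```

```text
q [ 0.335  0.753  1.216 -0.031  1.162  0.165] pos [641.4 254.8  68.2] toolz [ 0.02  -0.023 -1.   ] tilt/az [  1.7 -49.3]
[-369.6 -165.4  -43.9] F tool [-0.6  0.5  3.9] M [-0.14  0.03  0.04]
bar angle -25.4
```

Call:
arm_command(
  steps=[
    [0,0,0,1,0],
    [0,0,0,2,0],
    [0,0,0,2,0],
  ],
)

```text
clock: 29.15
eef_pos: [641.6, 254.8, 66.8]
eef_rot: [3.126, 0.026, 1.753]
wrist_force: [-2.8, -2.7, 6.9]
finger_gap: 23.4
finger_force: 45.0
```

Call:
arm_command(
  steps=[
    [0,0,0,0,0],
    [0,0,0,0.5,0],
    [0,0,0,0.5,0],
  ],
  force=4,
)

```text
clock: 29.52
eef_pos: [641.6, 254.8, 65.7]
eef_rot: [3.126, 0.026, 1.753]
wrist_force: [-0.3, -0.8, 5.0]
finger_gap: 24.0
finger_force: 4.0
```

Call:
arm_command(
  steps=[
    [0.4,0,0,0,0],
    [0.4,0,0,0,0],
    [0.6,0,0,0,0],
    [0.8,0,0,0,0],
    [0.8,0,0,0,0],
    [0.8,0,0,0,0],
  ],
)

```text
clock: 30.28
eef_pos: [641.1, 254.6, 64.8]
eef_rot: [3.128, 0.026, 1.753]
wrist_force: [-0.2, -0.7, 0.3]
finger_gap: 73.5
finger_force: 0.0
```

Released. Next I lift clear and check against the first measurement.

Call:
arm_command(
  steps=[
    [0.8,0,0,-40,0],
    [0.8,0,0,-100,0],
    [0.8,0,0,-160,0],
    [0.8,0,0,-220,0],
    [0.8,0,0,-268,0],
    [0.8,0,0,-268,0],
    [0.8,0,0,-268,0],
  ],
)

```text
clock: 31.15
eef_pos: [636.0, 260.9, 331.5]
eef_rot: [3.129, 0.027, 1.753]
wrist_force: [-0.2, 0.2, -0.2]
finger_gap: 75.2
finger_force: 0.0
```

Run:
```python
from h import *
p,R=st();w=imaging.camera("wrist")
for t in("wide_grip","stand_1_top"):
    for d in trace(w,t)[:3]:
        r=cv2.minAreaRect(np.argwhere(d["region"])[:,::-1].astype(np.float32));print(t,round(d["p"],2),np.round(d["rect"],1),np.round(r[2],1))
# rows of bar: print bar/post pixel predictions if seated and upright
a=np.radians(100.8);x=np.array([np.cos(a),np.sin(a),0]);y=np.array([-x[1],x[0],0]);B=np.array([642,254,0])
print("bar top",[proj(w,B+i*52*x+j*16*y+[0,0,36],True).round(1) for i in(1,-1) for j in(1,-1)])
print("post top",[proj(w,B+i*12*x+j*12*y+[0,0,96],True).round(1) for i in(1,-1) for j in(1,-1)])
g=w["img"].astype(int).mean(2)
c=proj(w,B+[0,0,36]+30*x,True);r=int(c[1]);print("row",r,[(u,int(g[r,u])) for u in range(262,320,2)])
c=int(proj(w,B+[0,0,36],True)[0]);print("col",c,[(v,int(g[v,c])) for v in range(105,220,3)])
```

```text
q [ 0.346  0.589  0.871 -0.028  1.674  0.161] pos [636.  260.9 331.5] toolz [ 0.017 -0.024 -1.   ] tilt/az [  1.7 -54.3]
wide_grip 0.77 [361.4 190.1  54.3  59.9] 46.0
wide_grip 0.66 [134.8 179.2  43.5  49.3] 78.3
wide_grip 0.57 [282.  172.1  19.8  72.2] 90.0
stand_1_top 0.98 [281.  162.2  48.6  92.4] 90.0
stand_1_top 0.88 [64.5 45.1 39.5 78.6] 3.5
bar top [array([271.3, 135.4]), array([294.3, 135.2]), array([272.2, 207.1]), array([294.2, 206.9])]
post top [array([273.9, 171. ]), array([293.4, 170.9]), array([274.1, 190. ]), array([293.3, 189.8])]
row 150 [(262, 247), (264, 247), (266, 247), (268, 247), (270, 247), (272, 205), (274, 118), (276, 100), (278, 99), (280, 97), (282, 98), (284, 98), (286, 93), (288, 97), (290, 117), (292, 150), (294, 139), (296, 247), (298, 247), (300, 247), (302, 247), (304, 245), (306, 97), (308, 103), (310, 99), (312, 99), (314, 101), (316, 102), (318, 96)]
col 283 [(105, 99), (108, 96), (111, 97), (114, 235), (117, 247), (120, 247), (123, 247), (126, 247), (129, 235), (132, 235), (135, 132), (138, 147), (141, 147), (144, 149), (147, 147), (150, 98), (153, 95), (156, 100), (159, 99), (162, 91), (165, 65), (168, 64), (171, 150), (174, 150), (177, 145), (180, 149), (183, 151), (186, 149), (189, 148), (192, 153), (195, 134), (198, 136), (201, 137), (204, 138), (207, 97), (210, 101), (213, 96), (216, 96), (219, 96)]
```

```bash
python3 -c "
from cell import job;print(job.sign_off())"
```

```text
the job is handed in; nothing more can be done
None
```

I handed the job in at about 31 s: the ring is turned home with its lug against the stop, and the wide spanner is released upright on its stand with its pins in the groove; sign-off returned no verdict, and joint 2 read about -0.791 rad once against its -0.79 limit.

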